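# Close up the terrace table hearth

### The arm

A 6-joint arm with a two-finger parallel gripper is mounted at the origin on the work surface. World frame = base frame: x ahead of the robot, y to its left, z up, the work surface at z = 0. Lengths are in mm, angles in rad, forces in N, time in s.
With the tool pointing down it reaches from about 150 to 775 mm from the base axis. Payload 6.1 kg.
Tool frame: the origin (TCP) lies midway between the tips of the shut fingers; the grasp point (between the pads) lies 19 mm behind it; z points along the fingers, y is the direction in which the jaws open and shut (so a half turn about z gives the same grasp; the last joint's range is limited). The gripper opens to 85 mm and grips with 20 to 120 N. Pads are 22 mm wide; open, the fingers measure 114 mm over their backs; the gripper's body (76 mm by 85 mm) begins 54 mm behind the grasp point. The pads swing forward as they close: fully open they stand 13 mm farther back than shut.
Start: joints at [1.28, 0.126, -0.04, 1.405, 0, 1.571], TCP at [150.521, 502.943, 231.295] pointing down, gripper open.
Joint ranges: [-2.72, 2.72], [-0.95, 1.95], [-1.27, 1.35], [-1.78, 2.02], [-1.46, 1.47], [-3.14, 3.14]. Speed limits (rad/s): [2.39, 2.39, 3.01, 3.14, 3.14, 3.14].

### API

Orientations are given as [roll, pitch, yaw] about the fixed x, y, z axes, in that order (R = Rz(yaw) Ry(pitch) Rx(roll)).
In Python, from plant import get_obs, get_image, hand_in gives the robot as it stands.
- The arm moves only by the shell command python3 -m pendant 'ROWS' [FORCE]. ROWS is JSON, one flat list of numbers, 5 for each row, row after row: the gripper command: -1 is fully open, 1 is shut, values between are in proportion, then the shift along the tool's x, y, z in mm, then the turn about the tool's z in rad. In form: [claw, dx, dy, dz, yaw, claw, dx, dy, dz, yaw, ...]. A call has 1 to 10 rows; each row is the pose to reach, as a shift and turn from the pose measured when the call began, along the tool's axes at that moment; what a row does not reach only later rows make up. A row lasts 1/12 s, in which the tool goes at most 41.7 mm and 7.16 degrees, less where a joint would pass 70% of its speed; a pose out of reach is approached as far as the arm can. A call with a gripper value outside its range is refused whole. The fingers move at their own pace and stop on an object; FORCE is the grip in N (left out, the last holds). Time passes only in rows, so rows that repeat a pose let the fingers close. It gives the time, the measured TCP pose, the force and the opening at its end, in the units of the state.
- get_obs(): the state, without advancing time (a new reading comes with each control period).
- get_image(name): name is "scene" or "top" or "wrist"; returns a dict with "img" (480x640x3 uint8, red, green, blue), "fx", "fy", "cx", "cy" (pixels), "R" (3x3) and "t" (3): a world point X has camera coordinates R X + t; the wrist camera has in their place "hand_eye" (4x4, takes a point from camera to tool coordinates, whose origin is the TCP and whose axes are the flange's). Camera axes: x right, y down, z forward; pixel columns grow to the right and rows downward; lengths in mm; the calibration is good to about 2 mm. A picture is of the moment at which its call begins: read the wrist's pose just before it. There is no depth.
- hand_in(): hands the job in, once; it reports no verdict.
The state is a dict: "time": time; "q": joint angles; "joint_vel": joint speeds; "effort": joint torques, N m; "tcp_pos": TCP position; "eef_rot": TCP orientation; "force": force on the tool from outside, world axes, zero at the start; "ft_torque": the same for the moment, N m; "opening": finger opening in mm.
Only numpy, scipy, OpenCV 4.12 (cv2) and the standard library are available. Lean on these libraries where they do the work, as an engineer would, in place of code of your own. Each camera call takes 0.05 s, during which the arm holds its last target. There are 200 camera calls.

### The job

Close up the small table hearth: push the loose round cover across the plate until it drops into the seat of the well and lies flush, sliding it only, never lifting it off the plate or standing it up. Then push the tab of the air vent along its track until the vent is fully shut, and leave the bowl, the mug and the bottle where they stand.

Things in the scene. Friction and masses are not known exactly. Their poses are not given: they have to be found in the camera images.
- hearth: Fixed dark cast plate, 240 mm (its x) by 380 mm (its y) by 28 mm high, lying on the table; origin at the centre of its underside, z up. Its flat top is 28 mm above the table. The round well is in the middle of the plate (its x = y = 0).
- well (a point): Centre of the well's seat, on the well's axis, 20 mm above the table (8 mm below the plate's top). The seat is a round recess of 102 mm diameter and 8 mm deep with a flat ledge all round; inside the ledge is a 78 mm wide hole 6 mm deeper still. The axes are those of the hearth.
- cover: Loose flat round dark metal disc with shallow rings on its top, 96 mm diameter, 8 mm thick, about 0.4 kg, with no knob; origin at the centre of its underside. It starts flat on the plate, beside the well on the hearth's +y or -y side (the bowl stands on the other side), its centre about 110 to 145 mm from the well's axis. Seated, its origin is at well and its top is level with the plate's top. It slides with friction of a few newtons.
- vent (a joint): Slide of the air vent in m: 0 is fully shut, against its stop; 0.06 is fully open. It grows along the hearth's +y, so the tab is pushed along the hearth's -y to shut it. About 1.5 N moves it and it stays where it is left.
- vent_tab (a point): Middle of the top of the upright tab of the vent. The steel tab is 24 mm wide (hearth x), 10 mm thick (hearth y) and stands 25 mm above the plate's top, so the point is 53 mm above the table. It slides in a line along hearth y, at hearth x = -95 mm; shut, it is at hearth y = -12 mm.
- bowl: Small white ceramic bowl, 68 mm wide, 38 mm high, standing loose on the plate on the side of the well away from the cover; origin at the centre of its underside. Not to be moved.
- mug: Blue ceramic mug, 76 mm wide, 85 mm high, standing on the table well to the robot's right of the hearth; origin at the centre of its underside. Not to be moved.
- bottle: Green glass bottle with a white cap, 62 mm wide, 190 mm high, standing on the table well to the robot's left of the hearth; origin at the centre of its underside. Not to be moved.

How it is judged:
By the outcome, as a careful person would: the job done as asked, in the order asked, and still so for the second after the job is handed in, with the robot touching nothing.
It also fails if it takes over 58 s, if anything falls off the work surface, if the arm or the gripper's body presses on something with over 40 N, if the wrist force passes 120 N, or if a joint passes its speed limit or range.

## Working session

There is one attempt and no reset: what is moved stays moved. The work goes in short steps, Python scripts to look and compute and a shell command to move; the robot and the scene stay as the last step left them, time stands still between calls to the robot, and variables do not carry over. Pictures are saved under pics/ and viewed, about 8 in all and at most 12, crops included, and the job is handed in when it is done.

```bash
mkdir -p pics; ls
python3 - <<'E'
from plant import get_obs,get_image
import cv2,numpy as np
o=get_obs();print(o)
for n in("scene","top"):
    d=get_image(n);print(n,d["fx"],d["fy"],d["cx"],d["cy"],np.array(d["R"]).round(4).tolist(),d["t"])
    cv2.imwrite(f"pics/{n}0.png",d["img"][:,:,::-1])
    np.savez(f"{n}.npz",**d)
E
```

```text
pics
{'time': 0.0, 'q': array([ 1.28000797e+00,  1.26388355e-01, -4.06168317e-02,  1.40537222e+00,
       -1.01575216e-05,  1.57078922e+00]), 'joint_vel': array([ 3.04696134e-04, -5.07230828e-06, -4.37866167e-04, -8.53042947e-04,
       -1.99440632e-04, -7.64413869e-04]), 'effort': array([ 1.04614112e-04, -4.35915327e+01,  3.52923310e+01,  1.71832315e-02,
       -1.09441428e-04, -7.95053239e-06]), 'tcp_pos': array([150.40995309, 502.57641343, 230.52002995]), 'eef_rot': array([-3.14001157e+00,  1.01462651e-05,  2.85081143e+00]), 'force': array([-0.62672538, -0.25905752, -0.39576143]), 'ft_torque': array([-0.01407505,  0.02063839,  0.0149364 ]), 'opening': 85.50243215999025}
scene 569.928033844604 569.928033844604 318.0113550441139 241.78566836096354 [[0.8614, 0.5074, -0.0203], [0.3324, -0.5936, -0.7329], [-0.3839, 0.6246, -0.68]] [-474.89940158 -133.17744292 1891.71098721]
top 445.90034105200453 445.90034105200453 317.9459000541414 241.73639692071794 [[0.0534, -0.9986, 0.0048], [-0.9757, -0.0532, -0.2126], [0.2125, 0.0067, -0.9771]] [ -19.1999986   557.90660296 1172.9243915 ]
```

View pics/top0.png

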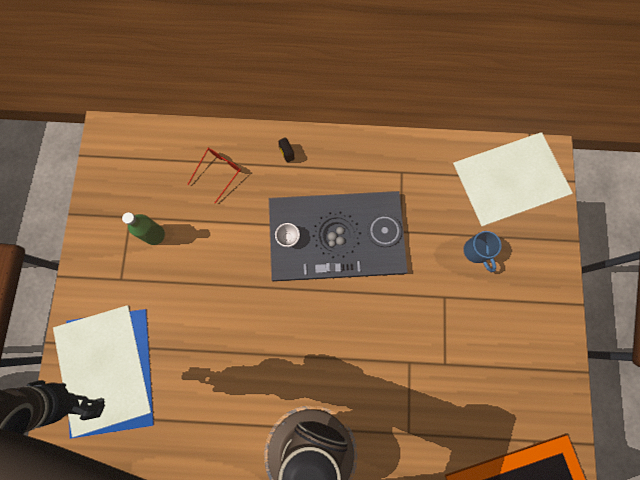

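View pics/scene0.png

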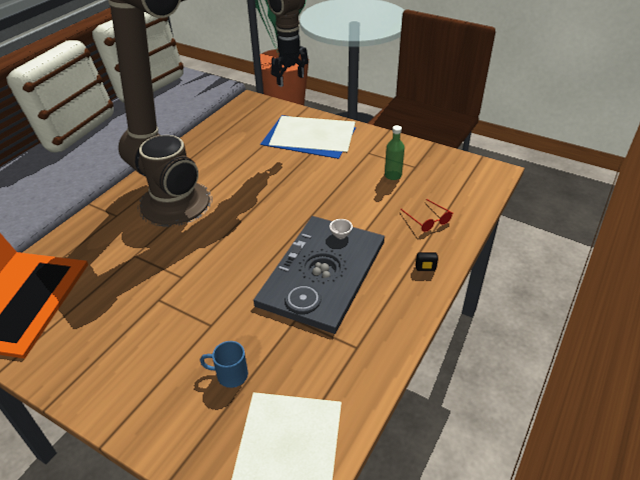

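Top view: plate corners are near (270,197), (402,192), (411,273) and (272,281). The cover is at about (385,231), the well at (337,236), the bowl at (287,235) and the vent at about (322,268). The cover is on the hearth's -y side, and the table around it is clear.

```bash
cat > h.py <<'E'
import numpy as np,cv2
def ray(d,uv,z):
    R=np.array(d["R"]);t=np.array(d["t"]);c=-R.T@t
    uv=np.atleast_2d(uv).astype(float)
    v=np.c_[(uv[:,0]-d["cx"])/d["fx"],(uv[:,1]-d["cy"])/d["fy"],np.ones(len(uv))]@R
    return c+v*((z-c[2])/v[:,2])[:,None]
def wristcam():
    from plant import get_obs,get_image
    from scipy.spatial.transform import Rotation as Ro
    o=get_obs();d=dict(get_image("wrist"));H=np.array(d["hand_eye"])
    T=np.eye(4);T[:3,:3]=Ro.from_euler("xyz",o["eef_rot"]).as_matrix();T[:3,3]=o["tcp_pos"]
    W=np.linalg.inv(T@H);d["R"]=W[:3,:3];d["t"]=W[:3,3];return o,d
def toimg(d,X):
    p=np.atleast_2d(X)@np.array(d["R"]).T+np.array(d["t"])
    return np.c_[p[:,0]/p[:,2]*d["fx"]+d["cx"],p[:,1]/p[:,2]*d["fy"]+d["cy"]]
E
python3 - <<'E'
from h import *
d=dict(np.load("top.npz"))
im=d["img"]
hsv=cv2.cvtColor(im,cv2.COLOR_RGB2HSV)
m=((hsv[...,1]<75)&(hsv[...,2]<130)).astype(np.uint8);m[:170]=0;m[300:]=0;m[:,:250]=0;m[:,430:]=0
m=cv2.morphologyEx(m,cv2.MORPH_CLOSE,np.ones((15,15)))
c=max(cv2.findContours(m,0,2)[0],key=cv2.contourArea)[:,0]
P=ray(d,c,28)[:,:2].astype(np.float32)
print(cv2.minAreaRect(P)); 
print("cover",ray(d,[385,231],36),"well",ray(d,[337,236],20),"bowl",ray(d,[287,235],60))
cv2.imwrite("pics/c.png",cv2.resize(im[180:290,255:425,::-1],None,fx=4.5,fy=4.5,interpolation=2))
W=wristcam()[1];print(W["hand_eye"],W["fx"],W["cx"],W["cy"])
E
```

```text
((588.113037109375, -41.30369567871094), (242.531494140625, 380.54620361328125), 6.305941581726074)
cover [[ 604.84210999 -177.22748566   36.        ]] well [[586.60662073 -42.4403959   20.        ]] bowl [[572.55564573  97.62571457  60.        ]]
[[ 6.95222679e-04 -9.58561045e-01 -2.84886363e-01  7.23302952e+01]
 [ 9.99999755e-01  6.43104962e-04  2.76486189e-04 -4.57178163e-01]
 [-8.18170568e-05 -2.84886485e-01  9.58561257e-01 -1.42924236e+02]
 [ 0.00000000e+00  0.00000000e+00  0.00000000e+00  1.00000000e+00]] 395.42877627692235 319.1053703620266 242.9057940537992
```

View pics/c.png

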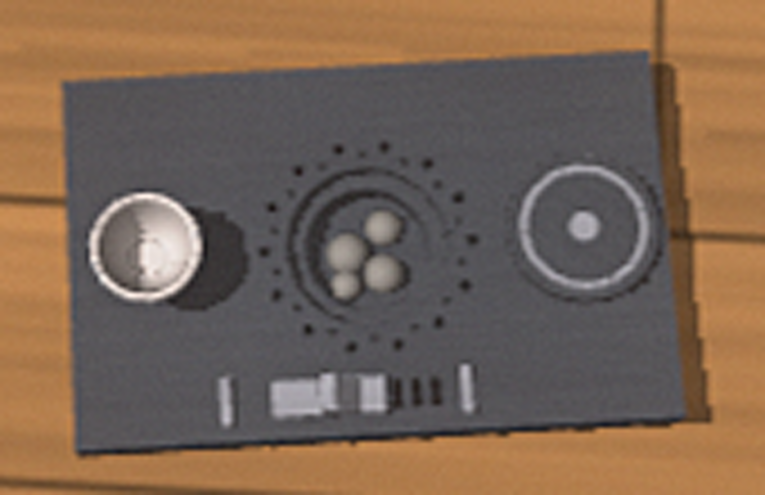

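Top view, enlarged: the plate rectangle measures 242×380.5 mm, which matches the given size. Its centre is (588,-41) and its yaw about 6.3°. In the hearth frame the cover is at about (2,-137) and the bowl at about (0,140). The vent strip is at crop (330,395). I'll move above the cover with the jaws across the push direction.

```bash
P="python3 -m pendant"; $P '[-0.18,-614,-488,0,1.17,-0.18,-614,-488,0,1.17,-0.18,-614,-488,0,1.17,-0.18,-614,-488,0,1.17,-0.18,-614,-488,0,1.17,-0.18,-614,-488,0,1.17,-0.18,-614,-488,0,1.17,-0.18,-614,-488,0,1.17,-0.18,-614,-488,0,1.17,-0.18,-614,-488,0,1.17]' 30
```

```text
time: 0.98
tcp_pos: [389.1, 159.0, 231.3]
eef_rot: [-3.141, 0.001, 1.675]
force: [1.2, -0.0, -0.3]
opening: 50.3
```

```bash
P="python3 -m pendant"; $P '[-0.18,-320,178,0,0,-0.18,-320,178,0,0,-0.18,-320,178,0,0,-0.18,-320,178,0,0,-0.18,-320,178,0,0,-0.18,-320,178,0,0,-0.18,-320,178,0,0,-0.18,-320,178,0,0,-0.18,-320,178,0,0,-0.18,-320,178,0,0]'
$P '[-0.18,0,0,0,0,-0.18,0,0,0,0,-0.18,0,0,0,0]'
python3 - <<'E'
from h import *
o,d=wristcam();np.savez("w1.npz",**d);print(o["tcp_pos"],o["eef_rot"],o["time"])
cv2.imwrite("pics/w1.png",d["img"][:,:,::-1])
E
```

```text
time: 1.82
tcp_pos: [601.9, -145.7, 229.0]
eef_rot: [-3.14, 0.002, 1.671]
force: [-1.3, 0.6, -0.2]
opening: 50.3
time: 2.07
tcp_pos: [601.4, -145.1, 228.7]
eef_rot: [-3.139, 0.001, 1.671]
force: [-0.7, -0.1, -0.2]
opening: 51.0
[ 601.43275724 -145.11060467  228.73944455] [-3.13884827e+00  1.43061238e-03  1.67105183e+00] 2.0667
```

View pics/w1.png

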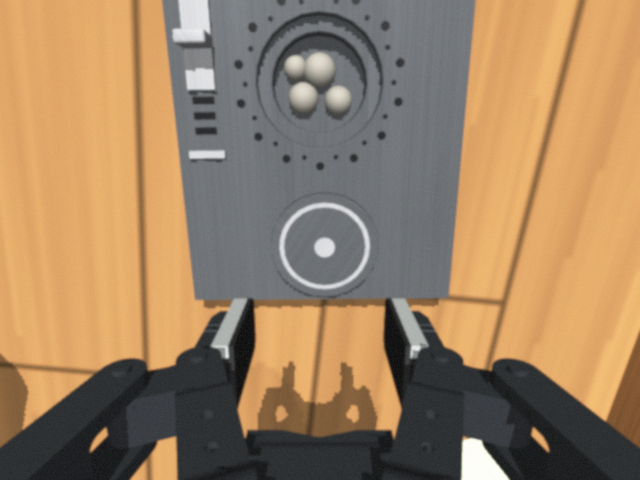

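Wrist view: the cover's centre is at (324,247), the well at about (320,82), the tab at about (191,36), and the fingertips are at (252,300) and (388,300). The tips stand roughly 5–10 mm behind the TCP.

Run:
```python
from h import *
d=dict(np.load("w1.npz"))
hsv=cv2.cvtColor(d["img"],cv2.COLOR_RGB2HSV)
w=((hsv[...,1]<40)&(hsv[...,2]>170)).astype(np.uint8)
c0=np.array([588.1,-41.3]);a=np.radians(6.306);Hm=np.array([[np.cos(a),np.sin(a)],[-np.sin(a),np.cos(a)]])
def show(n,uv,z):
    X=ray(d,uv,z);print(n,X[:,:2].round(1).tolist(),((X[:,:2]-c0)@Hm.T).round(1).tolist())
for c in cv2.findContours(w,1,1)[0]:
    if cv2.contourArea(c)>60 and c[:,0,1].max()<300 and c[:,0,0].max()<450:
        x,y,ww,hh=cv2.boundingRect(c);print(x,y,ww,hh)
        if ww>60 and hh>60: show("ring",[cv2.fitEllipse(c)[0]],36)
show("cover dot",[324,247],36);show("tab top corners",[[173,31],[209,31],[209,42]],53)
show("plate corners",[[195,299],[449,299]],28)
# bolt ring
dk=((hsv[...,2]<45)).astype(np.uint8);pts=[]
for c in cv2.findContours(dk,0,1)[0]:
    A=cv2.contourArea(c);(x,y),r=cv2.minEnclosingCircle(c)
    if 15<A<90 and 225<x<420 and y<180:pts.append((x,y))
X=ray(d,pts,28)[:,:2]
s=np.linalg.lstsq(np.c_[2*X,np.ones(len(X))],(X**2).sum(1),rcond=None)[0]
print(len(pts),"bolts centre",s[:2],"r",np.sqrt(s[2]+s[:2]@s[:2]), (s[:2]-c0)@Hm.T)
```

```text
314 238 21 19
283 207 83 79
ring [[608.5, -175.3]] [[5.5, -135.5]]
279 203 91 86
ring [[608.4, -175.0]] [[5.5, -135.1]]
189 150 36 9
328 86 21 19
291 83 24 20
185 68 30 22
286 56 18 15
306 53 26 22
172 0 38 41
cover dot [[608.4, -176.4]] [[5.4, -136.5]]
tab top corners [[481.6, -19.2], [507.6, -16.5], [507.8, -23.8]] [[-103.4, 33.7], [-77.3, 33.5], [-77.9, 26.2]]
plate corners [[492.4, -242.7], [731.7, -218.1]] [[-117.2, -189.7], [123.4, -191.5]]Traceback (most recent call last):
  File "<stdin>", line 19, in <module>
  File "h.py", line 5, in ray
    v=np.c_[(uv[:,0]-d["cx"])/d["fx"],(uv[:,1]-d["cy"])/d["fy"],np.ones(len(uv))]@R
             ~~^^^^^
IndexError: index 0 is out of bounds for axis 1 with size 0
```

```bash
P="python3 -m pendant"; $P '[-0.18,45,74,0,-0.006,-0.18,45,74,0,-0.006,-0.18,45,74,60,-0.006,-0.18,45,74,100,-0.006,-0.18,45,74,140,-0.006,-0.18,45,74,170,-0.006,-0.18,45,74,184,-0.006,-0.18,45,74,184,-0.006,-0.18,45,74,184,-0.006,-0.18,45,74,184,-0.006]'
$P '[-0.18,0,0,6,0,-0.18,0,0,12,0,-0.18,0,0,12,0,-0.18,0,0,12,0]'
```

```text
time: 2.95
tcp_pos: [671.3, -92.4, 47.7]
eef_rot: [3.14, 0.002, 1.678]
force: [0.5, -0.5, 0.7]
opening: 50.3
time: 3.28
tcp_pos: [671.3, -92.5, 36.0]
eef_rot: [3.14, 0.003, 1.678]
force: [-0.2, -1.1, -0.1]
opening: 50.3
```

```bash
P="python3 -m pendant"; $P '[-0.18,0,0,5,0,-0.18,0,0,5,0,-0.18,0,0,5,0]'; $P '[-0.18,0,0,2,0,-0.18,0,0,2,0,-0.18,0,0,2,0]';$P '[-0.18,0,0,2,0,-0.18,0,0,2,0,-0.18,0,0,2,0]'
```

```text
time: 3.53
tcp_pos: [671.1, -92.5, 30.6]
eef_rot: [3.141, 0.002, 1.678]
force: [-1.7, -0.2, -1.0]
opening: 50.9
time: 3.78
tcp_pos: [671.0, -92.6, 28.4]
eef_rot: [3.141, 0.002, 1.678]
force: [0.8, 0.8, -0.0]
opening: 50.3
time: 4.03
tcp_pos: [670.8, -92.5, 26.2]
eef_rot: [3.141, 0.002, 1.678]
force: [-0.5, -0.0, -0.1]
opening: 50.5
```

```bash
P="python3 -m pendant"; $P '[-0.18,0,0,1.5,0,-0.18,0,0,1.5,0,-0.18,0,0,1.5,0]' | grep -E "tcp|force"; $P '[-0.18,0,0,1.5,0,-0.18,0,0,1.5,0,-0.18,0,0,1.5,0]'| grep -E "tcp|force"
```

```text
tcp_pos: [671.1, -92.6, 25.0]
force: [0.1, -0.6, 1.8]
tcp_pos: [671.2, -92.6, 25.0]
force: [-3.8, 0.9, 8.8]
```

```bash
P="python3 -m pendant"; $P '[-0.18,0,0,-35,0,-0.18,0,0,-60,0,-0.18,-35,-18,-60,0,-0.18,-70,-37,-60,0,-0.18,-105,-55,-60,0,-0.18,-143,-73,-60,0,-0.18,-143,-73,-60,0,-0.18,-143,-73,-35,0,-0.18,-143,-73,-12,0,-0.18,-143,-73,-12,0]'
python3 - <<'E'
from h import *
o,d=wristcam();np.savez("w2.npz",**d);print(o["tcp_pos"],o["eef_rot"],o["time"])
cv2.imwrite("pics/w2.png",d["img"][:,:,::-1])
E
```

```text
time: 5.37
tcp_pos: [611.0, -241.9, 32.4]
eef_rot: [-3.137, -0.001, 1.677]
force: [-1.1, 0.5, -0.5]
opening: 50.4
[ 611.04101381 -241.90477146   32.38536551] [-3.13705023e+00 -7.42793775e-04  1.67728180e+00] 5.3667
```

View pics/w2.png

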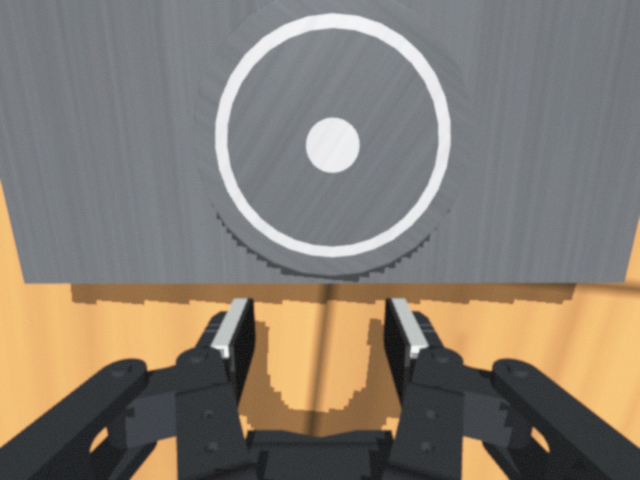

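Wrist view: the plate edge is level at row 283 and its middle is at column 325. The cover's dot is at (333,145) and the fingers are centred at column 320. I need to shift about +4 mm in tool y, lower and push, drifting back to the well's line.

```bash
P="python3 -m pendant"; $P '[-0.18,0,4.5,2,0,-0.18,0,4.5,4.4,0,-0.18,4,4.5,4.4,0,-0.18,10,4.5,4.4,0,-0.18,16,4.4,4.4,0,-0.18,22,4.2,4.4,0,-0.18,28,4,4.4,0,-0.18,34,3.8,4.4,0,-0.18,40,3.6,4.4,0,-0.18,46,3.5,4.4,0]'
$P '[-0.18,6,-0.1,0,0,-0.18,12,-0.3,0,0,-0.18,18,-0.5,0,0,-0.18,24,-0.7,0,0,-0.18,30,-0.9,0,0,-0.18,36,-1,0,0,-0.18,42,-1.1,0,0,-0.18,48,-1.2,0,0,-0.18,54,-1.3,0,0,-0.18,54,-1.3,0,0]'
```

```text
time: 6.25
tcp_pos: [610.6, -195.5, 30.7]
eef_rot: [-3.139, 0.001, 1.678]
force: [0.9, -4.5, 3.0]
opening: 50.3
time: 7.08
tcp_pos: [603.4, -140.5, 30.6]
eef_rot: [-3.139, -0.0, 1.679]
force: [0.7, -1.8, 1.8]
opening: 50.4
```

Run:
```python
from h import *
o,d=wristcam();np.savez("w3.npz",**d);print(o["tcp_pos"],o["eef_rot"],o["time"])
cv2.imwrite("pics/w3.png",d["img"][:,:,::-1])
```

```text
[ 603.37404359 -140.46003771   30.61279275] [-3.13926605e+00 -1.91665356e-04  1.67886385e+00] 7.0833
```

View pics/w3.png

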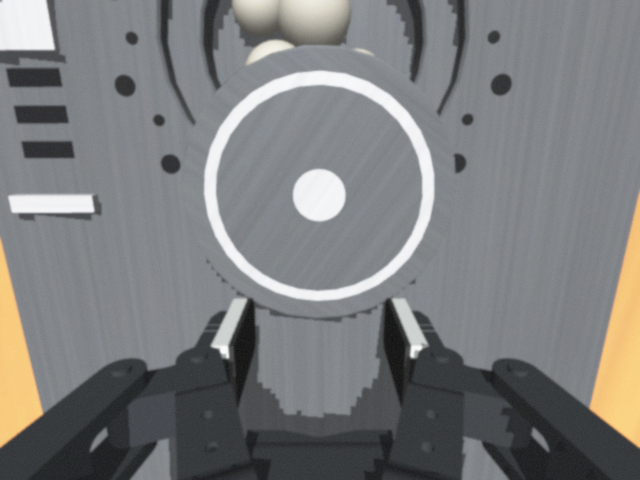

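Wrist view: the cover sits against both fingers with its dot at (319,195). The well's midline is at about column 314, so I need roughly -2 mm in tool y with about 48 mm left to push.

```bash
P="python3 -m pendant"; $P '[-0.18,4,-0.4,0.6,0,-0.18,8,-0.8,1.2,0,-0.18,12,-1.2,1.6,0,-0.18,16,-1.6,1.6,0,-0.18,20,-2,1.6,0,-0.18,24,-2,1.6,0,-0.18,28,-2,1.6,0,-0.18,32,-2,1.6,0,-0.18,35,-2,1.6,0,-0.18,38,-2,1.6,0]'
$P '[-0.18,3,0,0,0,-0.18,6,0,0,0,-0.18,9,0,0,0,-0.18,9,0,0,0,-0.18,9,0,0,0]'
python3 - <<'E'
from h import *
o,d=wristcam();np.savez("w4.npz",**d);print(o["tcp_pos"],o["eef_rot"],o["time"])
cv2.imwrite("pics/w4.png",d["img"][:,:,::-1])
E
```

```text
time: 7.97
tcp_pos: [598.3, -104.3, 30.2]
eef_rot: [-3.141, 0.002, 1.678]
force: [0.3, -6.2, 7.3]
opening: 50.2
time: 8.38
tcp_pos: [597.7, -94.7, 30.5]
eef_rot: [3.141, 0.001, 1.678]
force: [0.5, -0.5, 4.8]
opening: 50.4
[597.68275806 -94.69966649  30.52720183] [3.14074807e+00 1.27383418e-03 1.67817578e+00] 8.3833
```

View pics/w4.png

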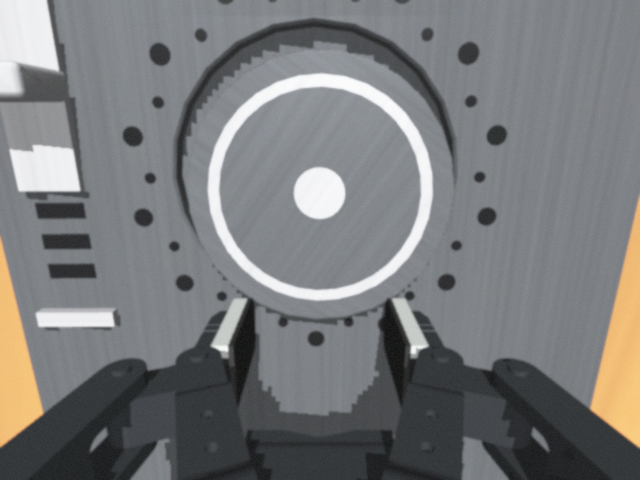

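```bash
cat >> h.py <<'E'
def wellfit(d,pts,dot):
    X=ray(d,pts,28)[:,:2]
    s=np.linalg.lstsq(np.c_[2*X,np.ones(len(X))],(X**2).sum(1),rcond=None)[0]
    print("well",s[:2].round(1),"r",round(np.sqrt(s[2]+s[:2]@s[:2]),1),"resid",(np.linalg.norm(X-s[:2],axis=1)).round(1))
    for z in(28,36):print("dot z",z,ray(d,dot,z)[0,:2].round(1))
E
python3 - <<'E'
from h import *
wellfit(dict(np.load("w4.npz")),[[133,135],[497,135],[143,216],[487,216],[160,54],[468,52],[184,282],[446,282],[316,338]],[319,193])
E
```

```text
well [590.5 -41.2] r 66.2 resid [66.2 66.3 66.3 66.3 66.2 66.2 66.3 66.1 66.2]
dot z 28 [592.6 -46.9]
dot z 36 [592.4 -45.5]
```

```bash
P="python3 -m pendant"; $P '[-0.18,1,-1.4,0,0,-0.18,2.5,-1.4,0,0,-0.18,4,-1.4,0,0,-0.18,5,-1.4,0,0,-0.18,5.5,-1.4,0,0,-0.18,5.5,-1.4,0,0]'
python3 - <<'E'
from h import *
o,d=wristcam();np.savez("w5.npz",**d)
cv2.imwrite("pics/w5.png",d["img"][:,:,::-1])
E
```

```text
time: 8.93
tcp_pos: [595.1, -89.0, 29.9]
eef_rot: [-3.141, 0.001, 1.679]
force: [-1.1, 0.5, -0.1]
opening: 50.4
```

View pics/w5.png

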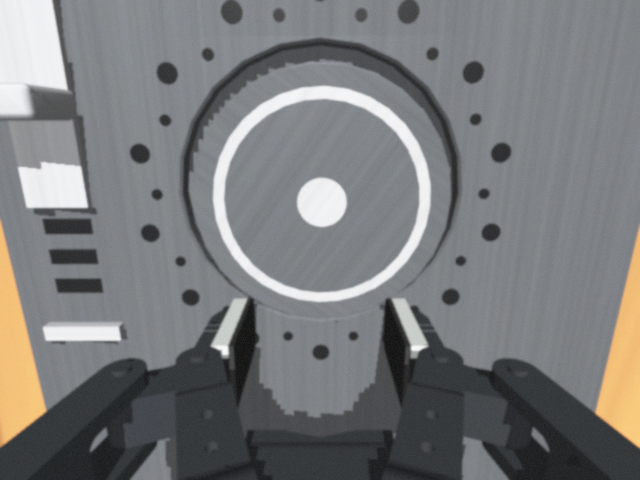

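Run:
```python
from h import *
d=dict(np.load("w5.npz"))
wellfit(d,[[140,153],[501,153],[150,232],[491,232],[167,72],[473,72],[190,297],[451,297],[320.5,352],[232,12],[409,12]],[322,202])
hsv=cv2.cvtColor(d["img"],cv2.COLOR_RGB2HSV)
w=((hsv[...,1]<40)&(hsv[...,2]>190)).astype(np.uint8)
for f in("w3","w4","w5"):
  D=dict(np.load(f+".npz"));g=cv2.cvtColor(D["img"],cv2.COLOR_RGB2HSV)
  w=((g[...,1]<40)&(g[...,2]>190)).astype(np.uint8)
  for c in cv2.findContours(w,0,1)[0]:
    if cv2.boundingRect(c)[2]>180 and cv2.boundingRect(c)[0]>150:
        P=c[:,0]
        for z in(28,32,36):
            X=ray(D,P,z)[:,:2];e=cv2.fitEllipse(X.astype(np.float32));print(f,z,np.round(e[0],1),np.round(e[1],2))
```

```text
well [590.5 -41.4] r 66.3 resid [66.2 66.3 66.2 66.2 66.5 66.3 66.3 66.4 66.2 66.2 66.2]
dot z 28 [591.4 -44.3]
dot z 36 [591.2 -42.8]
w3 28 [598.2 -93.3] [84.82 84.87]
w3 32 [598.1 -92.6] [82.48 82.54]
w3 36 [598.1 -91.9] [80.15 80.21]
w4 28 [593.  -47.8] [82.8  83.87]
w4 32 [592.9 -47.1] [80.52 81.56]
w4 36 [592.8 -46.4] [78.24 79.25]
w5 28 [591.2 -44.2] [80.08 80.13]
w5 32 [591.1 -43.5] [77.86 77.92]
w5 36 [591.  -42.8] [75.65 75.7 ]
```

The ring measures 80.1 mm and round at z = 28. That matches its true 80.15 mm, seen at z = 36 before, so the cover is flush and inside the seat. I'll back off, rise, shut the fingers and go beyond the tab.

```bash
P="python3 -m pendant"; $P '[-0.18,-8,0,0,0,-0.18,-15,0,-2,0,-0.18,-15,0,-30,0,-0.18,-15,0,-65,0,-0.18,-15,0,-100,0,1,20,-30,-120,0,1,50,-60,-120,0,1,85,-94,-120,0,1,118,-94,-120,0,1,118,-94,-120,0]'
$P '[1,0,0,0,0,1,0,0,0,0,1,0,0,0,0,1,0,0,0,0]'
python3 - <<'E'
from h import *
o,d=wristcam();np.savez("w6.npz",**d);print(o["tcp_pos"])
cv2.imwrite("pics/w6.png",d["img"][:,:,::-1])
E
```

```text
time: 9.82
tcp_pos: [486.4, 21.3, 150.8]
eef_rot: [3.142, -0.001, 1.681]
force: [0.2, -1.5, 0.1]
opening: -0.2
time: 10.15
tcp_pos: [487.1, 20.3, 150.7]
eef_rot: [-3.142, -0.001, 1.68]
force: [0.2, 0.8, 0.6]
opening: 0.0
[487.1081557   20.25843645 150.7372219 ]
```

View pics/w6.png

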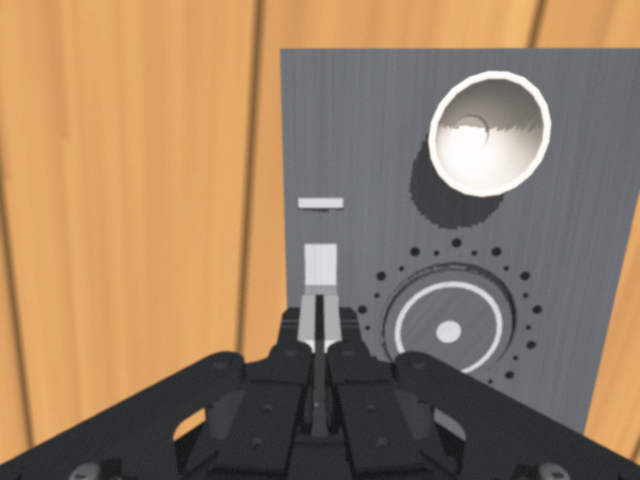

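Wrist view: the track is centred at column 320, in line with the shut fingers. The cover lies flush at (448,331), and the bowl is well clear at (490,130). I'll descend and push along -y.

```bash
P="python3 -m pendant"; $P '[1,0,1,30,0,1,0,1,60,0,1,0,1,85,0,1,0,1,100,0,1,0,1,108,0,1,0,1,108,0,1,0,1,108,0]'
$P '[1,-6,0,0,0,1,-12,0,0,0,1,-18,0,0,0,1,-24,0,0,0,1,-30,0,0,0,1,-35,0,0,0,1,-40,0,0,0,1,-45,0,0,0,1,-50,0,0,0,1,-50,0,0,0]'
$P '[1,-4,0,0,0,1,-8,0,0,0,1,-11,0,0,0,1,-13,0,0,0,1,-13,0,0,0]'
```

```text
time: 10.78
tcp_pos: [488.3, 20.0, 42.8]
eef_rot: [-3.141, -0.001, 1.679]
force: [0.0, 0.4, -0.4]
opening: 0.1
time: 11.62
tcp_pos: [493.8, -30.6, 42.7]
eef_rot: [-3.141, -0.0, 1.678]
force: [-0.5, -0.2, -0.6]
opening: 0.3
time: 12.03
tcp_pos: [495.1, -44.0, 42.6]
eef_rot: [-3.14, 0.0, 1.678]
force: [-0.3, 0.5, 0.6]
opening: -0.1
```

```bash
P="python3 -m pendant"; $P '[1,-2,0,0,0,1,-3,0,0,0,1,-3,0,0,0]'|grep -E "tcp|force"; $P '[1,-2,0,0,0,1,-2,0,0,0,1,-2,0,0,0]'|grep -E "tcp|force"
```

```text
tcp_pos: [495.4, -47.2, 42.6]
force: [0.4, 0.2, 1.1]
tcp_pos: [495.4, -47.4, 42.6]
force: [-0.3, 8.9, 2.4]
```

The stop was met at 9 N with the TCP at hearth y = 4, which is where it should be for shut. I'll press slightly more, retreat and check.

```bash
P="python3 -m pendant"; $P '[1,-2,0,0,0,1,-2,0,0,0]'|grep -E "tcp|force"; $P '[1,15,0,0,0,1,25,0,-20,0,1,25,0,-60,0,1,25,0,-100,0,1,-10,-20,-130,0,1,-50,-20,-150,0,1,-90,-10,-170,0,1,-120,20,-190,0,1,-120,40,-200,0,1,-120,60,-200,0]'
$P '[1,-20,25,0,0,1,-20,25,0,0,1,-20,25,0,0,1,-20,25,0,0]'
python3 - <<'E'
from h import *
from plant import get_image
o,d=wristcam();np.savez("w7.npz",**d);print(o["tcp_pos"])
t=get_image("top");np.savez("top1.npz",**t);s=get_image("scene")
cv2.imwrite("pics/w7.png",d["img"][:,:,::-1])
cv2.imwrite("pics/s7.png",cv2.resize(s["img"][180:400,180:440,::-1],None,fx=2.7,fy=2.7))
E
```

```text
tcp_pos: [495.4, -47.4, 42.7]
force: [-1.0, 9.2, 2.4]
time: 13.53
tcp_pos: [571.1, -165.6, 244.9]
eef_rot: [3.137, -0.005, 1.676]
force: [-1.0, 0.1, -0.4]
opening: 0.0
time: 13.87
tcp_pos: [597.6, -182.9, 244.3]
eef_rot: [3.139, -0.006, 1.676]
force: [-0.1, 0.9, -0.3]
opening: 0.2
[ 597.55845322 -182.86754886  244.25332215]
```

View pics/w7.png

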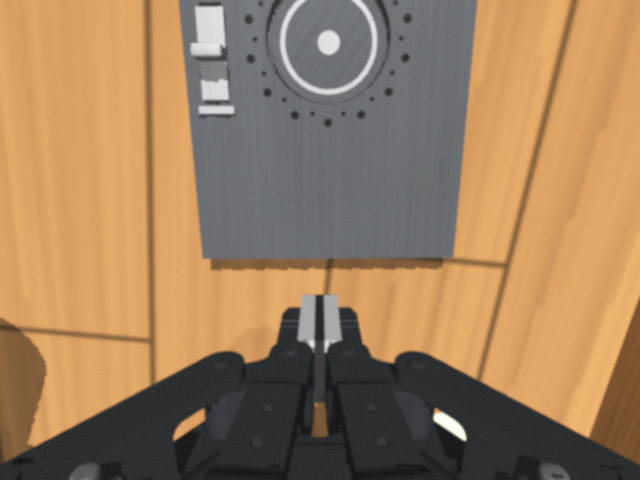

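View pics/s7.png

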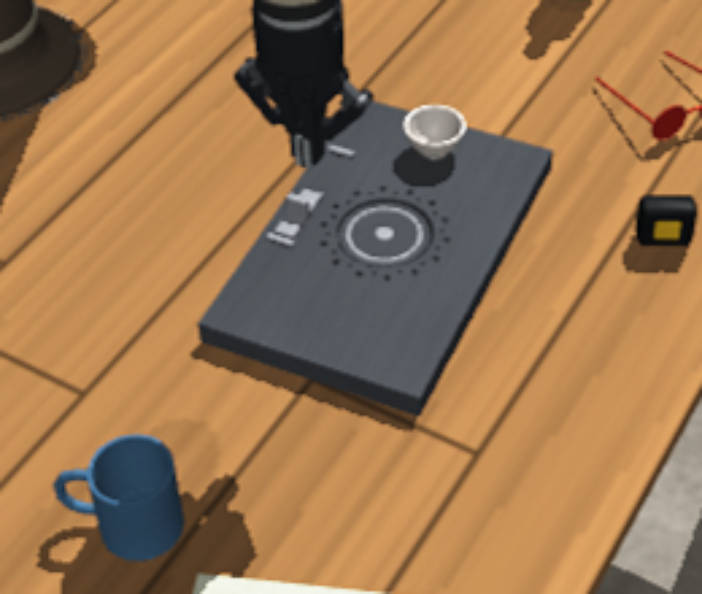

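Run:
```python
from h import *
d=dict(np.load("w7.npz"));c0=np.array([590.5,-41.3]);a=.1065
Hm=np.array([[np.cos(a),np.sin(a)],[-np.sin(a),np.cos(a)]])
print("tab",((ray(d,[[208,43],[208,54]],53)[:,:2]-c0)@Hm.T).round(1).tolist(),"dot",((ray(d,[329,42],28)[:,:2]-c0)@Hm.T).round(1).tolist())
A=np.load("top.npz")["img"].astype(int);B=np.load("top1.npz")["img"].astype(int)
D=np.abs(A-B).sum(2)
for n,(x0,x1,y0,y1) in dict(bowl=(270,302,220,252),mug=(460,505,228,275),bottle=(118,168,208,248)).items():
    print(n,(D[y0:y1,x0:x1]>60).sum())
s=dict(np.load("scene.npz"));print((toimg(s,[597.6,-182.9,244.3])-[180,180])*2.7)
```

```text
tab [[-92.7, -7.8], [-93.3, -15.5]] dot [[0.8, -2.4]]
bowl 144
mug 576
bottle 26
[[308.20106494 161.25939483]]
```

Run:
```python
import numpy as np,cv2
from plant import get_image,get_obs
s=get_image("scene")["img"];s0=np.load("scene.npz")["img"]
for n,h0,h1,(x0,x1,y0,y1) in(("mug",100,120,(195,260,330,395)),("bottle",40,85,(375,415,130,190)),("bowl",0,180,(325,358,215,245))):
  for im in(s0,s):
    g=cv2.cvtColor(im,cv2.COLOR_RGB2HSV)[y0:y1,x0:x1]
    m=(g[...,1]<60)&(g[...,2]>130) if n=="bowl" else (g[...,0]>h0)&(g[...,0]<h1)&(g[...,1]>80)
    y,x=np.nonzero(m);print(n,m.sum(),x.mean().round(2),y.mean().round(2))
print(get_obs()["time"])
cv2.imwrite("pics/t.png",cv2.resize(np.load("top1.npz")["img"][170:300,250:520,::-1],None,fx=2.9,fy=2.9))
```

```text
mug 1358 33.21 33.5
mug 1353 33.21 33.52
bottle 672 19.1 28.18
bottle 672 19.1 28.18
bowl 269 14.95 11.19
bowl 281 15.13 11.2
14.0667
```

View pics/t.png

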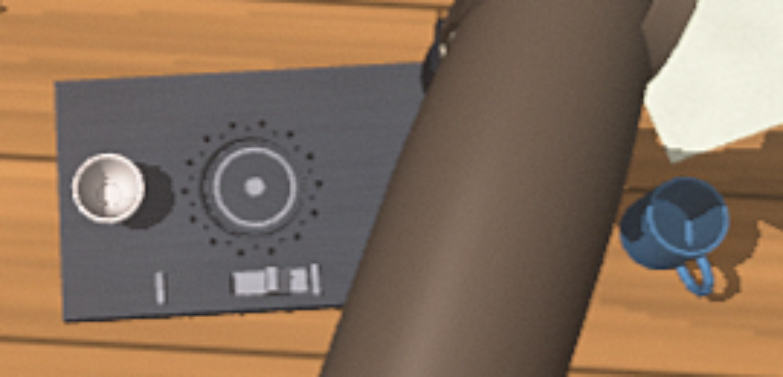

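The top view shows the cover seated (crop (255,186)), the vent pushed to its end, and the bowl and mug in place. The pixel differences there come from the arm and its shadow. Mug, bottle and bowl centroids in the scene view are unchanged to within 0.2 px. Handing in.

```bash
python3 -c "from plant import hand_in;print(hand_in())"
```

```text
the job is handed in; nothing more can be done
None
```

The hearth is closed up and the job is handed in, at about 14 s of robot time. I slid the cover along the plate between the two half-open fingertips until it dropped into the seat. Then I pushed the vent tab with the fingers shut until it met its stop.

**Cover:** it lies flush. Its top ring measures 80.1 mm and round at plate height, against 80.15 mm before it dropped. It sits about 2.5–3 mm off the well's axis, which is within the 3 mm of play.

**Vent:** it is shut. The stop held at about 9 N, and the camera puts the tab at hearth y of about -11.7 mm, where -12 is shut.

**Bowl, mug and bottle:** none has moved. In the scene view each is within 0.2 px of where it started. A cruder top-view check of changed pixels did flag the bowl and mug. I put that down to the arm and its shadow, since the view itself showed both standing in place.

**Unexplained readings:** during the pushes the fingertips ran 2–3 mm higher than I commanded, with up to 7 N of upward force. I didn't find the cause. The wrist and top cameras also differed by about 3–4 mm on the plate's position, so I used the wrist view for the final fit.

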